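Run a leak test on a sealed vial

TASK

A sealed vial stands in the bench leak tester. With closed fingers, press down the raised end of the rocker switch so that it tips fully over, then push the small round key fully in (it stays in by itself), then press the bar-shaped key fully down, keep it down for a good second and let it come up again. Do not press the large round key at any time, and leave the vial, the rubber stamp and the weight standing where they are: nothing is to be picked up.

Things in the scene. Friction and masses are not known exactly. Their poses are not given: they have to be found in the camera images.
- tester: Fixed grey box 104 (x) x 296 (y) x 45 mm high. Origin: centre of its underside; x points away from the robot, y left along the row of controls, z up. On its deck four modules with black controls stand in a row (x = 0; y = +58, 0, -58, -116 mm), square to it, in an order that varies. At y = +116 mm an aluminium cup, 39 mm across, 22 mm high, holds the vial.
- rocker_raised_end (a point): Point on top of the black rocker paddle (56 mm long along the tester's x, 22 mm wide), 6 mm from its end towards the robot, which starts raised. It moves with the paddle, which pivots about the tester's y, 22 mm beyond this point and 12 mm above the deck. Pressed straight down, the point goes from about 20 to 11 mm above the deck.
- rocker (a joint): Angle of the rocker: 0 = off, near end raised; 0.4 rad = tipped fully over, near end down. Starts between 0 and 0.06. Held by friction (about 1.2 N at the raised end moves it) and stays where it is left.
- pump_key_top (a point): Centre of the top of the small round black key, 16 mm across; it stands 16 mm above the deck and goes straight down 6 mm. It latches by friction: about 2.5 N moves it and it stays where it is left.
- pump_key (a joint): Travel of the small round key: 0 = out, 0.006 m = fully in. Starts between 0 and 0.001.
- test_key_top (a point): Centre of the top of the bar-shaped black key, 40 mm long along the tester's y, 16 mm wide; it stands 16 mm above the deck and goes straight down 6 mm against a spring (5 N fully down) and comes up again when released.
- test_key (a joint): Travel of the bar-shaped key: 0 = up, 0.006 m = fully down.
- vent_key_top (a point): Centre of the top of the large round black key, 30 mm across, which must be left alone; it stands 16 mm above the deck and is sprung like the bar-shaped key.
- vent_key (a joint): Travel of the large round key: 0 = up, 0.006 m = fully down.
- vial_center (a point): Centre of the white-capped vial, 26 mm across and 52 mm high, standing loose in the tester's cup; its top is 100 mm above the table.
- stamp_center (a point): Centre (38 mm up) of a wooden rubber stamp, 28 x 52 x 76 mm high, standing loose on the table left of the tester.
- weight_center (a point): Centre (15 mm up) of a brass-coloured weight with a knob, 29 mm across and 30 mm high, standing loose on the table right of the tester.
Things that resemble listed ones, but are neither listed nor needed, are in the scene too. What is shaped like the part that bears stamp_center but turquoise is not meant. What is shaped like the part that bears vial_center but turquoise is not meant.

How it is judged:
On the way, in this order (a step that is already met when the one before it is completed fails the run):
1. the rocker is tipped fully over (value of joint rocker above 0.33 rad), for 0.1 s.
2. the small round key is pushed fully in (value of joint pump_key above 0.0045 m), for 0.1 s.
3. the bar-shaped key is kept fully down for a second (value of joint test_key above 0.0045 m), for 0.9 s.
At the end, for the whole second after the job is handed in: The rocker is tipped over (beyond 0.33 of 0.4 rad), the small round key is in (beyond 4.5 of 6 mm), the bar-shaped and large round keys are up (within 1 mm), and the vial, stamp and weight stand upright (within 0.2 rad) (value of joint rocker above 0.33 rad and value of joint pump_key above 0.0045 m and value of joint each of test_key, vent_key below 0.001 m and angle between each of vial_center, stamp_center, weight_center's own z axis and vertical below 0.2 rad); the robot touches nothing.
It fails at once if the small round key is pushed in before the rocker is tipped over (value of joint pump_key above 0.003 m and value of joint rocker below 0.25 rad).
It fails at once if the bar-shaped key is pressed before the rocker is tipped over and the small round key is in (value of joint test_key above 0.003 m and (value of joint rocker below 0.25 rad or value of joint pump_key below 0.0035 m)).
It fails at once if the large round key is pressed (value of joint vent_key above 0.002 m).
It fails at once if the vial (over 12 mm), the rubber stamp or the weight (over 15 mm) is lifted, knocked or shifted (distance of vial_center from where it was at the start of the episode above 0.012 m or distance of any of stamp_center, weight_center from where it was at the start of the episode above 0.015 m).
It also fails if it takes over 45 s, if anything falls off the work surface, if the arm or the gripper's body presses on something with over 40 N, if the wrist force passes 120 N, or if a joint passes its speed limit or range.

ROBOT

A 6-joint arm with a two-finger parallel gripper is mounted at the origin on a cart in front of the work surface, level with it; the furniture and walls round the work are solid. World frame = base frame: x ahead of the robot, y to its left, z up, the work surface at z = 0. Lengths are in m, angles in rad, forces in N, time in s.
With the tool pointing down it reaches from about 0.35 to 0.975 m from the base axis. Payload 4.9 kg.
Tool frame: the origin (TCP) lies midway between the tips of the shut fingers; the grasp point (between the pads) lies 19 mm behind it; z points along the fingers, y is the line along which they close (so a half turn about z gives the same grasp; the last joint's range is limited). The gripper opens to 85 mm and grips with 20 to 120 N. Pads are 22 mm wide; open, the fingers measure 114 mm over their backs; the gripper's body (76 mm by 85 mm) begins 54 mm behind the grasp point. The pads swing forward as they close: fully open they stand 13 mm farther back than shut.
Start: joints at [-1.434, 0.053, 1.613, -0, 1.476, -0.119], TCP at [0.158, -0.605, 0.231] pointing down, gripper open.
Joint ranges: [-3.01, 3.01], [-1.01, 2.22], [0.06, 2.58], [-1.02, 4.17], [0.09, 2.62], [-3.14, 3.14]. Speed limits (rad/s): [2.57, 2.57, 3.14, 3.14, 3.14, 3.14].

INTERFACE

Orientations are given as [roll, pitch, yaw] about the fixed x, y, z axes, in that order (R = Rz(yaw) Ry(pitch) Rx(roll)).
In Python, from workcell import robot gives the robot as it stands. The module is installed in compiled form; this text tells all that it offers.
- The arm moves only by the tool drive_tool, never from a script. Its argument "motion" is a list that holds one entry, the list of rows, each a list of 7 numbers: the shift along the tool's x, y, z in cm, then the turn, a rotation vector about the tool's x, y, z in degrees, then the closure, from 0 (fully open) to 1 (shut). In form: [[[tx, ty, tz, wx, wy, wz, grip], ...]]. A call has 1 to 20 rows; each row shifts and turns the commanded pose from where the row before left it, along the tool's axes as they then stand; what a row does not reach is not made up. A row lasts 1/8 s, in which the tool goes at most 62.5 mm and 10.7 degrees, less where a joint would pass 70% of its speed; a pose out of reach is approached as far as the arm can. A call is refused whole if a number of a shift passes 6.25 or a number of a turn 10.7, either way. A call with a gripper value outside its range is refused whole. The fingers move at their own pace and stop on an object; the grip force is fixed at half the most. Time passes only in rows, so rows that do not move let the fingers close. It gives the time, the measured TCP pose, the force, the opening and the grip force at its end, in the units of the state.
- robot.observe(): the state, without advancing time (a new reading comes with each control period).
- robot.grab_frame(name): name is "scene" or "top"; returns a dict with "image" (400x640x3 uint8, red, green, blue), "intrinsics" (3x3 intrinsics, pixels), "world_from_camera" (4x4, takes a point from camera to world coordinates). Camera axes: x right, y down, z forward; pixel columns grow to the right and rows downward; lengths in m; the calibration is good to about 2 mm. A picture is of the moment at which its call begins. There is no depth.
- robot.finish_job(): hands the job in; it is judged then, once.
The state is a dict: "clock": time; "joints": joint angles; "dq": joint speeds; "joint_efforts": joint torques, N m; "position": TCP position; "tcp_rot": TCP orientation; "force": force on the tool from outside, world axes, zero at the start; "wrist_torque": the same for the moment, N m; "gripper_width": finger opening in m; "grip_force": force on a finger pad.
Only numpy, scipy, OpenCV 4.12 (cv2) and the standard library are available. Lean on these libraries where they do the work, as an engineer would, in place of code of your own. Each camera call takes 0.05 s, during which the arm holds its last target. There are 200 camera calls.

## Working session

There is one attempt and no reset: what is moved stays moved. The work goes in short steps, Python scripts to look and compute and a tool call to move; the robot and the scene stay as the last step left them, time stands still between calls to the robot, and variables do not carry over. Pictures are saved under pics/ and viewed, at most 10 in all, crops included, and the job is handed in when it is done.

Besides the shell and the picture viewer there is one more tool, called after "Request:" as name(argument=value, ...) on one line, values as JSON. drive_tool: Moves the arm, as the interface text tells. Its arguments: {"type":"object","properties":{"motion":{"type":"array","items":{"type":"array","items":{"type":"array","items":{"type":"number"}}}}},"required":["motion"]}

```bash
mkdir -p pics
python3 - <<'E'
from workcell import robot
import cv2,numpy as np,pickle
for n in("top","scene"):
    f=robot.grab_frame(n); cv2.imwrite(f"pics/{n}0.png",f["image"][:,:,::-1]); pickle.dump(f,open(n+".pkl","wb"))
    print(n,f["intrinsics"].round(1).tolist(),f["world_from_camera"].round(3).tolist())
print(robot.observe())
E
```

```text
top [[480.0, 0.0, 312.5], [0.0, 480.0, 206.9], [0.0, 0.0, 1.0]] [[-0.004, -0.985, 0.17, 0.298], [-1.0, 0.005, 0.005, 0.119], [-0.006, -0.17, -0.985, 1.316], [0.0, 0.0, 0.0, 1.0]]
scene [[380.3, 0.0, 315.6], [0.0, 380.3, 192.8], [0.0, 0.0, 1.0]] [[-0.798, -0.279, 0.534, 0.064], [-0.602, 0.337, -0.724, 0.75], [0.022, -0.899, -0.437, 0.453], [0.0, 0.0, 0.0, 1.0]]
{'clock': 0.1, 'joints': array([-1.43397105e+00,  5.32965144e-02,  1.61418539e+00, -1.73754099e-05,
        1.47603634e+00, -1.19029977e-01]), 'dq': array([ 2.14620622e-03, -3.26970944e-03, -2.98821845e-03,  3.49866206e-05,
       -8.43201939e-04, -1.11899739e-03]), 'joint_efforts': array([-1.35657894e-03, -3.94906640e+01, -3.71364570e+01, -1.79342046e-04,
        3.90363566e-03,  2.25056795e-05]), 'position': array([ 0.15806757, -0.60407525,  0.23016532]), 'tcp_rot': array([-3.13967864e+00, -2.11489773e-04,  2.55856711e-01]), 'force': array([-0.33796408,  0.45797893,  0.81889688]), 'wrist_torque': array([ 0.0561489 , -0.0825407 , -0.02087217]), 'grip_force': 0.0, 'gripper_width': 0.08524250485621598}
```

View pics/top0.png

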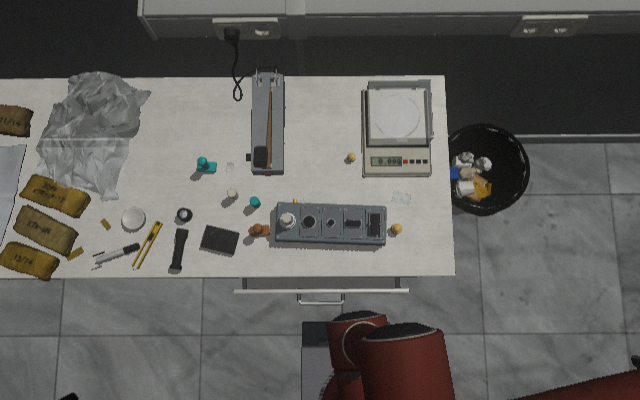

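View pics/scene0.png

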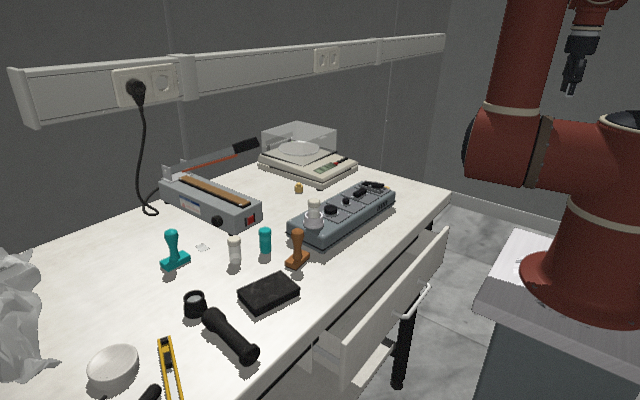

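The top view shows the tester at about (331,224). From left to right it has the vial (287,219), a round key (308,221), a small key (330,223), a bar (352,224) and what may be the rocker (375,224). The brown stamp (258,230) is to its left and the brass weight (396,229) to its right. The turquoise stamp and vial (205,163; 255,202) are decoys. I'll confirm this in an enlarged crop.

Run:
```python
import cv2,pickle
f=pickle.load(open("top.pkl","rb"));a=f["image"][190:260,240:410,::-1]
a=cv2.resize(a,None,fx=4.7,fy=4.7,interpolation=cv2.INTER_CUBIC)
g=pickle.load(open("scene.pkl","rb"));b=g["image"][170:260,270:410,::-1]
b=cv2.resize(b,(400,257),interpolation=cv2.INTER_CUBIC)
import numpy as np
c=np.zeros((a.shape[0]+257,a.shape[1],3),np.uint8);c[:a.shape[0]]=a;c[a.shape[0]:,:400]=b
c=cv2.convertScaleAbs(c,alpha=1.8)
cv2.imwrite("pics/crop.png",c);print(c.shape)
```

```text
(586, 799, 3)
```

View pics/crop.png

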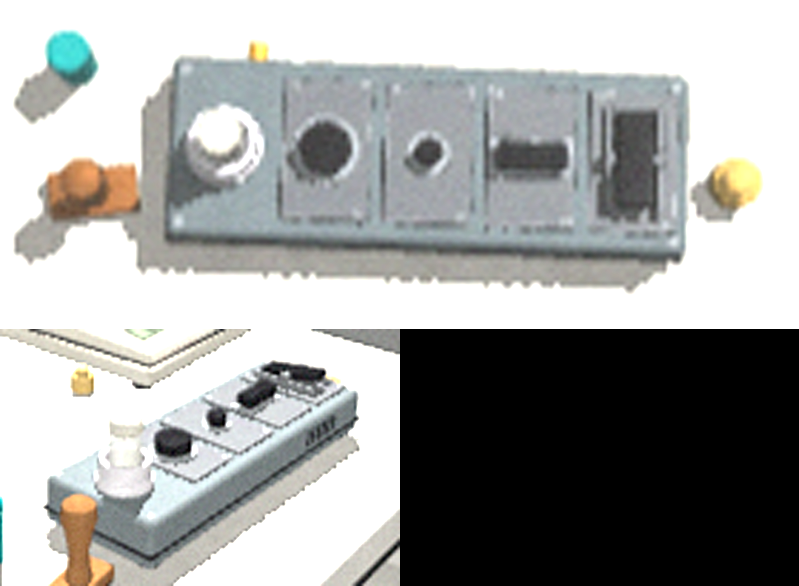

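The crop confirms the order from left to right: vial, large round vent key (crop 325,149), small round pump key (428,151), bar-shaped test key (531,157) and rocker (635,163). The stamp and weight stand at the two ends.

```bash
cat > h.py <<'E'
import numpy as np,cv2
def ray(f,u,v,z):
    K=f["intrinsics"];T=f["world_from_camera"]
    d=T[:3,:3]@np.linalg.solve(K,[u,v,1]);o=T[:3,3];return o+d*(z-o[2])/d[2]
def proj(f,P):
    T=np.linalg.inv(f["world_from_camera"]);p=(T[:3,:3]@np.atleast_2d(P).T+T[:3,3:]).T@f["intrinsics"].T
    return p[:,:2]/p[:,2:]
E
python3 - <<'E'
from h import *
import pickle
f=pickle.load(open("top.pkl","rb"));g=pickle.load(open("scene.pkl","rb"))
k=lambda x,y:(240+(x+.5)/4.7-.5,190+(y+.5)/4.7-.5)
P={}
for n,p,z in[("vent",(325,149),.061),("pump",(428,151),.061),("test",(531,157),.061),("rock",(635,163),.06),("TL",(178,60),.045),("TR",(687,78),.045),("BR",(683,243),.045),("BL",(170,238),.045),("weight",(737,184),.02),("stamp",(85,180),.07)]:
    P[n]=ray(f,*k(*p),z);print(n,P[n].round(4))
# fit
Y=np.array([58,0,-58,-116])/1e3;Q=np.array([P[n][:2] for n in("vent","pump","test","rock")])
A=np.c_[Y,np.ones(4)];c,_,_,_=np.linalg.lstsq(A,Q,rcond=None);print("dir",c[0],"norm",np.hypot(*c[0]),"origin",c[1],"yaw",np.arctan2(-c[0][0],c[0][1]),"res",(A@c-Q).round(4).tolist())
C=sum(P[n] for n in("TL","TR","BR","BL"))/4;print("center",C)
for a,b in(("TL","TR"),("BL","BR"),("TL","BL"),("TR","BR")):d=P[a]-P[b];print(a,b,np.hypot(*d[:2]).round(4),np.arctan2(-d[0],d[1]).round(4))
y=np.arctan2(-c[0][0],c[0][1]);ux=np.array([np.cos(y),np.sin(y)]);uy=np.array([-ux[1],ux[0]])
o=Q.mean(0)-uy*Y.mean()
W=lambda x,yy,z:[*(o+ux*x+uy*yy),z]
pts=dict(rock=W(-.022,-.116,.065),pump=W(0,0,.061),test=W(0,-.058,.061),vent=W(0,.058,.061))
print("o",o,"yaw",y)
for n,p in pts.items():print(n,np.round(p,4),"scenecrop",((proj(g,p)[0]-[270,170])*400/140+[0,329]).round())
E
```

```text
vent [0.4759 0.1357 0.061 ]
pump [0.4745 0.0778 0.061 ]
test [0.4708 0.0201 0.061 ]
rock [ 0.4673 -0.0382  0.06  ]
TL [0.5301 0.2199 0.045 ]
TR [ 0.5181 -0.071   0.045 ]
BR [ 0.4237 -0.0659  0.045 ]
BL [0.4279 0.2236 0.045 ]
weight [ 0.4601 -0.1018  0.02  ]
stamp [0.4579 0.2692 0.07  ]
dir [0.0511545 0.9988021] norm 1.000111202690335 origin [0.47362737 0.07781669] yaw -0.0511711370051267 res [[0.0007, 0.0001], [-0.0009, -0.0], [-0.0002, -0.0002], [0.0004, 0.0002]]
center [0.47493518 0.07664085 0.045     ]
TL TR 0.2912 -0.0412
BL BR 0.2896 -0.0145
TL BL 0.1023 -1.6068
TR BR 0.0946 -1.6247
o [0.47362721 0.07781347] yaw -0.0511711370051267
rock [ 0.4457 -0.0369  0.065 ] scenecrop [316. 369.]
pump [0.4736 0.0778 0.061 ] scenecrop [217. 409.]
test [0.4707 0.0199 0.061 ] scenecrop [257. 387.]
vent [0.4766 0.1357 0.061 ] scenecrop [173. 434.]
```

Request:
drive_tool(motion=[[[0,0,0,0,0,8.8,1],[0,0,0,0,0,8.8,1],[1.6,-3.63,0.4,0,0,0,1],[1.6,-3.63,0.4,0,0,0,1],[1.6,-3.63,0.4,0,0,0,1],[1.6,-3.63,0.4,0,0,0,1],[1.6,-3.63,0.4,0,0,0,1],[1.6,-3.63,0.4,0,0,0,1],[1.6,-3.63,0.4,0,0,0,1],[1.6,-3.63,0.4,0,0,0,1],[1.6,-3.63,0.4,0,0,0,1],[1.6,-3.63,0.4,0,0,0,1],[1.6,-3.63,0.4,0,0,0,1],[1.6,-3.63,0.4,0,0,0,1],[1.6,-3.63,0.4,0,0,0,1],[1.6,-3.63,0.4,0,0,0,1],[0,0,0,0,0,0,1],[0,0,0,0,0,0,1]]])

```text
clock: 2.35
position: [0.4076, -0.1088, 0.175]
tcp_rot: [3.141, 0.001, -0.051]
force: [0.2, 0.7, -0.3]
gripper_width: 0.0001
grip_force: 0.0
```

Request:
drive_tool(motion=[[[1.5,-3.7,0,0,0,0,1],[1.5,-3.7,0,0,0,0,1],[0,0,2.5,0,0,0,1],[0,0,2.5,0,0,0,1],[0,0,2.5,0,0,0,1],[0,0,0,0,0,0,1],[0,0,0,0,0,0,1]]])

```text
clock: 3.22
position: [0.4422, -0.0371, 0.1014]
tcp_rot: [3.141, -0.001, -0.053]
force: [0.9, -0.1, 0.7]
gripper_width: 0.0003
grip_force: 0.0
```

Run:
```python
from workcell import robot
from h import *
f=robot.grab_frame("scene");p=proj(f,robot.observe()["position"])[0];print(p)
c=f["image"][130:280,270:470,::-1];cv2.imwrite("pics/s1.png",cv2.convertScaleAbs(cv2.resize(c,None,fx=4,fy=4,interpolation=cv2.INTER_CUBIC),alpha=1.6))
```

```text
[383.31823365 170.40210471]
```

View pics/s1.png

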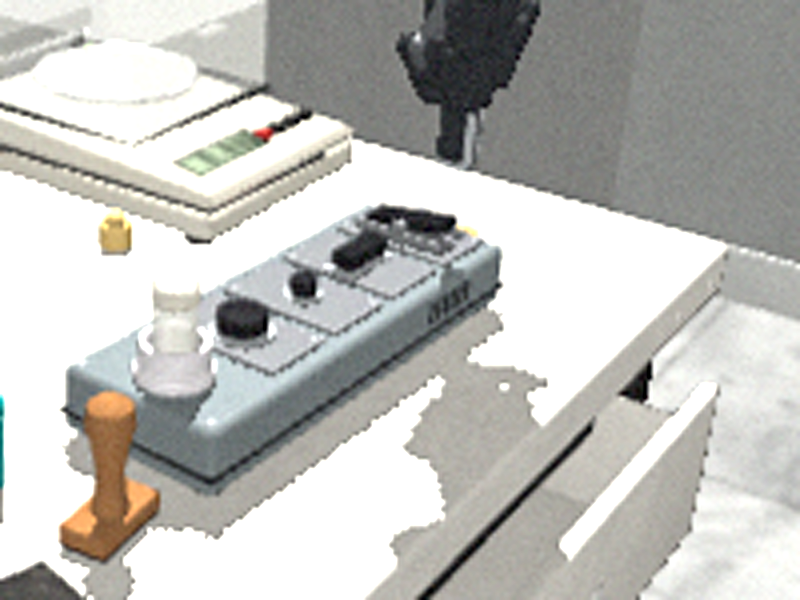

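The shut fingertips are at crop (458,162), directly above the rocker's near end (440,218), which matches the projected position. I'll start pressing.

Request:
drive_tool(motion=[[[0,0,1.6,0,0,0,1],[0,0,1.6,0,0,0,1],[0,0,0.4,0,0,0,1],[0,0,0.3,0,0,0,1],[0,0,0.2,0,0,0,1],[0,0,0,0,0,0,1]]])

```text
clock: 4.03
position: [0.4419, -0.0363, 0.0594]
tcp_rot: [3.142, -0.001, -0.051]
force: [0.1, 0.6, 0.3]
gripper_width: 0.0003
grip_force: 0.0
```

Request:
drive_tool(motion=[[[0,0,0.15,0,0,0,1],[0,0,0.1,0,0,0,1],[0,0,0,0,0,0,1]]])

```text
clock: 4.4
position: [0.442, -0.0363, 0.057]
tcp_rot: [3.142, -0.001, -0.051]
force: [-1.1, -0.0, 0.6]
gripper_width: 0.0001
grip_force: 0.5
```

Request:
drive_tool(motion=[[[0,0,0.1,0,0,0,1],[0,0,0.1,0,0,0,1],[0,0,0,0,0,0,1]]])

```text
clock: 4.78
position: [0.4422, -0.0363, 0.0565]
tcp_rot: [3.142, 0.0, -0.051]
force: [-4.9, 1.8, 11.3]
gripper_width: -0.0004
grip_force: 6.3
```

The rocker is on its stop: 11 N at 11.5 mm above the deck. I'll lift, go above the pump key and take a look.

Request:
drive_tool(motion=[[[0,0,-2.0,0,0,0,1],[0,0,-3.2,0,0,0,1],[0.65,-2.9,0,0,0,0,1],[0.65,-2.9,0,0,0,0,1],[0.65,-2.9,0,0,0,0,1],[0.65,-2.9,0,0,0,0,1],[0,0,0,0,0,0,1],[0,0,1.0,0,0,0,1],[0,0,1.0,0,0,0,1],[0,0,0,0,0,0,1],[0,0,0,0,0,0,1]]])

```text
clock: 6.15
position: [0.4735, 0.0778, 0.0866]
tcp_rot: [3.142, 0.0, -0.052]
force: [-0.0, -0.5, -0.2]
gripper_width: -0.0004
grip_force: 0.0
```

Run:
```python
from workcell import robot
from h import *
f=robot.grab_frame("scene");p=proj(f,robot.observe()["position"])[0];print((p-[300,140])*6)
c=f["image"][140:240,300:430,::-1];cv2.imwrite("pics/s2.png",cv2.convertScaleAbs(cv2.resize(c,None,fx=6,fy=6,interpolation=cv2.INTER_CUBIC),alpha=1.6))
```

```text
[278.80106403 287.6391948 ]
```

View pics/s2.png

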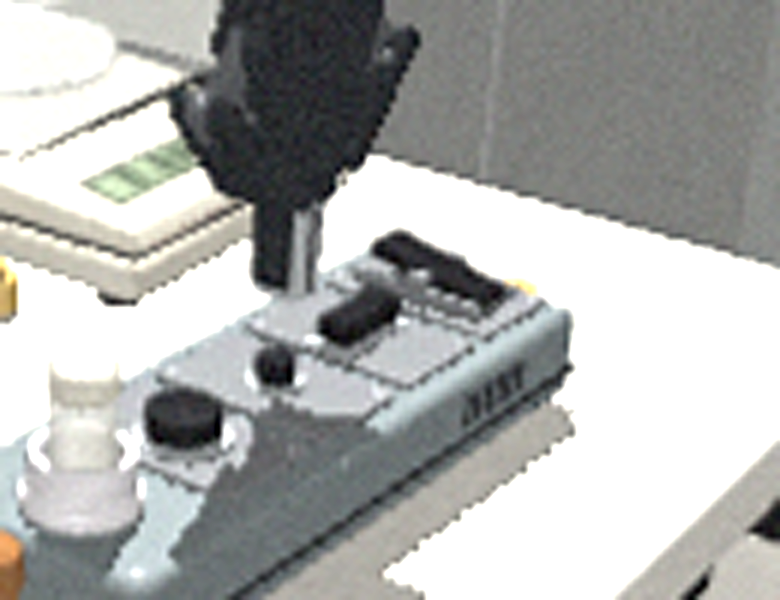

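The rocker (440,265) now slopes down at its near end, so it has tipped over. The fingertips (285,290) are above the pump key (276,365). Pressing it next: the top is at 0.061 and fully in is 0.055.

Request:
drive_tool(motion=[[[0,0,1.2,0,0,0,1],[0,0,1.0,0,0,0,1],[0,0,0.4,0,0,0,1],[0,0,0.3,0,0,0,1],[0,0,0.2,0,0,0,1],[0,0,0,0,0,0,1]]])

```text
clock: 6.95
position: [0.4739, 0.0783, 0.0559]
tcp_rot: [-3.141, -0.001, -0.051]
force: [-0.5, 0.5, -0.0]
gripper_width: -0.0004
grip_force: 0.0
```

Request:
drive_tool(motion=[[[0,0,0.1,0,0,0,1],[0,0,0.1,0,0,0,1],[0,0,0,0,0,0,1]]])

```text
clock: 7.32
position: [0.4741, 0.0783, 0.055]
tcp_rot: [3.142, -0.0, -0.051]
force: [-3.9, -0.3, 7.8]
gripper_width: -0.0
grip_force: 3.6
```

The pump key is on its stop at 0.055. Next is the test key.

Request:
drive_tool(motion=[[[0,0,-2.0,0,0,0,1],[0,0,-1.5,0,0,0,1],[0,2.9,0,0,0,0,1],[0,2.9,0,0,0,0,1],[0,0,0,0,0,0,1],[0,0,1.0,0,0,0,1],[0,0,1.0,0,0,0,1],[0,0,0,0,0,0,1]]])

```text
clock: 8.32
position: [0.4694, 0.0211, 0.067]
tcp_rot: [-3.141, 0.003, -0.05]
force: [-0.4, -0.1, -0.6]
gripper_width: -0.0002
grip_force: 0.0
```

Run:
```python
from workcell import robot
from h import *
f=robot.grab_frame("scene");p=proj(f,robot.observe()["position"])[0];print((p-[300,140])*6)
c=f["image"][140:240,300:430,::-1];cv2.imwrite("pics/s3.png",cv2.convertScaleAbs(cv2.resize(c,None,fx=6,fy=6,interpolation=cv2.INTER_CUBIC),alpha=1.6))
```

```text
[361.69756552 286.86328953]
```

View pics/s3.png

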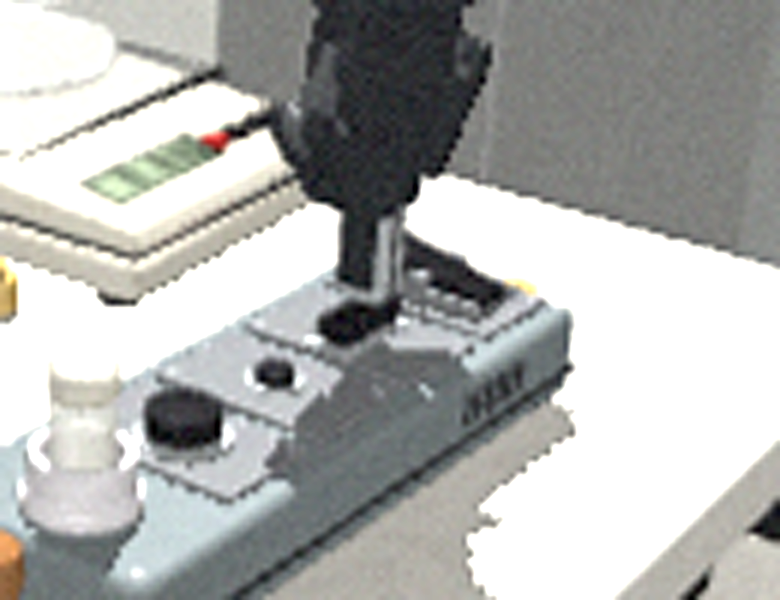

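The pump key (276,375) is clearly lower. The fingers (370,292) are just above the bar key. I'll press it and hold for over 1 s.

Request:
drive_tool(motion=[[[0,0,0.5,0,0,0,1],[0,0,0.5,0,0,0,1],[0,0,0.3,0,0,0,1],[0,0,0.1,0,0,0,1],[0,0,0,0,0,0,1],[0,0,0,0,0,0,1]]])

```text
clock: 9.12
position: [0.471, 0.0204, 0.0552]
tcp_rot: [-3.141, -0.001, -0.051]
force: [-0.8, 1.4, 4.8]
gripper_width: -0.0002
grip_force: 2.3
```

Request:
drive_tool(motion=[[[0,0,0.1,0,0,0,1],[0,0,0,0,0,0,1],[0,0,0,0,0,0,1],[0,0,0,0,0,0,1],[0,0,0,0,0,0,1],[0,0,0,0,0,0,1],[0,0,0,0,0,0,1],[0,0,0,0,0,0,1],[0,0,0,0,0,0,1],[0,0,0,0,0,0,1],[0,0,0,0,0,0,1],[0,0,0,0,0,0,1]]])

```text
clock: 10.62
position: [0.4711, 0.0204, 0.055]
tcp_rot: [-3.141, -0.0, -0.051]
force: [-4.0, 2.3, 10.9]
gripper_width: -0.0001
grip_force: 5.1
```

It stayed on its stop (0.055, 11 N) for about 1.5 s. Releasing.

Request:
drive_tool(motion=[[[0,0,-1.0,0,0,0,1],[0,0,-3.0,0,0,0,1],[0,0,-4.0,0,0,0,1],[0,0,-4.0,0,0,0,1],[0,0,0,0,0,0,1],[0,0,0,0,0,0,1],[0,0,0,0,0,0,1]]])

```text
clock: 11.5
position: [0.4694, 0.0204, 0.1716]
tcp_rot: [-3.142, 0.004, -0.051]
force: [-0.2, 0.6, -0.3]
gripper_width: 0.0007
grip_force: 0.0
```

Run:
```python
from workcell import robot
from h import *
f=robot.grab_frame("scene")
c=f["image"][140:270,270:430,::-1];cv2.imwrite("pics/s4.png",cv2.convertScaleAbs(cv2.resize(c,None,fx=4.5,fy=4.5,interpolation=cv2.INTER_CUBIC),alpha=1.6))
```

```text
(no output)
```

View pics/s4.png

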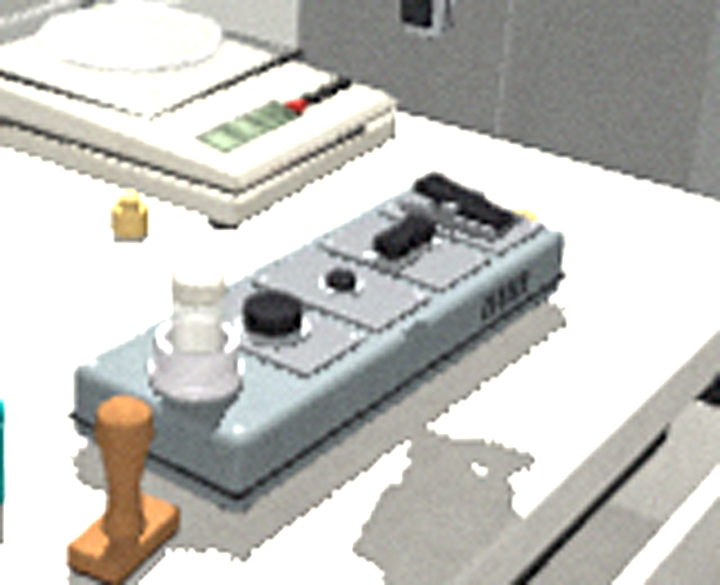

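The rocker (465,200) is tipped, the pump key (341,280) is in, and the bar (403,236) and vent key (272,312) are up. The vial and stamp are standing, and the gripper is clear of everything.

```bash
python3 -c "
from workcell import robot
print(robot.finish_job())"
```

```text
the job is handed in; nothing more can be done
None
```

The job is handed in, though no verdict came back: I tipped the rocker, pushed the small key in, held the bar key down about 1.5 s and released it, and did not touch the large round key, vial, stamp or weight.

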